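Sort two napkin rings on the sizing post

TASK

The napkin rings came back mixed: sort the two on the sizing post. Slide the ring whose hole passes over the post down until it sits flat on the stand's foot and leave it there; the ring whose hole is too narrow for the post goes flat, hole upwards, in the middle of the empty side plate.

Things in the scene. Friction and masses are not known exactly. Their poses are not given: they have to be found in the camera images.
- large_ring_mid (a point): centre of the large napkin ring (middle of its bore, 18 mm above its underside): a plain pale wooden ring standing with its hole upright on the table, loose, 50 g; outside diameter 60 mm, hole 44 mm right through, wall 8 mm, 36 mm high; z runs along the hole. It passes over the post with 10 mm to spare all round. Stands on the table in the row nearer the robot, in any of three places beside the small ring and a tea light.
- small_ring_mid (a point): centre of the small napkin ring (middle of its bore, 18 mm above its underside): same pale wood and same height, loose, 25 g; outside diameter 36 mm, hole 20 mm, wall 8 mm, 36 mm high, hole upright; z runs along the hole. Its hole is narrower than the post, so it cannot go on. In the same row.
- post_seat (a point): the sizing post's seat: the point on the post's axis at the level of the foot's top, 10 mm above the table. The stand is a pale wooden disc 90 mm across and 10 mm thick with a plain steel post of 24 mm diameter rising from its middle to 45 mm above the seat (55 mm above the table), the end domed; z is up. The stand is fixed to the table. It stands left or right in the row behind the rings, the side plate on the other side, a shot glass between them.
- side_plate: the empty small white plate, 166 mm across, rim 17 mm high, loose, 0.24 kg; its origin is the centre of its underside, z up. It is very slightly dished: a ring set in its middle stands upright with its underside about 8 mm above the table; 25 mm off the middle it leans about 7 degrees. (The larger plate that bears cutlery is not meant.)
Things that resemble listed ones, but are neither listed nor needed, are in the scene too. There is more than one size of the side_plate; the job needs the larger. Leave any blue look-alike of the part that bears small_ring_mid alone.

How it is judged:
At the end, for the whole second after the job is handed in: Large ring round the post, flat on the foot: centre under 23 mm above the seat, within 14 mm of the axis, upright to 10 degrees. Small ring flat on the side plate: centre within 45 mm of the plate's, under 35 mm above its underside, upright to 15 degrees. Plate level on the table, at rest (horizontal distance between large_ring_mid and post_seat below 0.014 m and z of large_ring_mid in the frame of post_seat below 0.023 m and angle between the z axis of large_ring_mid and the z axis of post_seat, either way round below 0.17 rad and horizontal distance between small_ring_mid and side_plate below 0.045 m and z of small_ring_mid in the frame of side_plate below 0.035 m and angle between the z axis of small_ring_mid and the z axis of post_seat, either way round below 0.26 rad and angle between side_plate's own z axis and vertical below 0.1 rad and height (world z) of side_plate between -0.01 and 0.01 m and linear speed of side_plate below 0.02 m/s); the robot touches nothing.
It also fails if it takes over 54 s, if anything falls off the work surface, if the arm or the gripper's body presses on something with over 40 N, if the wrist force passes 120 N, or if a joint passes its speed limit or range.

ROBOT

A 7-joint arm with a two-finger parallel gripper is mounted at the origin on the work surface; the furniture and walls round the work are solid. World frame = base frame: x ahead of the robot, y to its left, z up, the work surface at z = 0. Lengths are in m, angles in rad, forces in N, time in s.
With the tool pointing down it reaches from about 0.35 to 0.9 m from the base axis. Payload 7.2 kg.
Tool frame: the origin (TCP) lies at the very end of the fingers, on their centre line; the grasp point (between the pads) lies 19 mm behind it (env.grasp_offset is the distance from the TCP to the grasp point, in m); x points along the fingers, z is the direction in which the jaws open and shut, and the axes are right-handed (so a half turn about x gives the same grasp; the last joint's range is limited). The gripper opens to 88 mm and grips with 3 to 60 N. Pads are 20 mm wide; open, the fingers measure 115 mm over their backs; the gripper's body (75 mm by 178 mm) begins 61 mm behind the grasp point.
Start: joints at [-0.068, 0.411, -0.013, 1.596, 0.006, 1.134, -0.082], TCP at [0.625, -0, 0.223] pointing down, gripper open.
Joint ranges: [-2.95, 2.95], [-0.29, 1.99], [-1.47, 1.44], [0.14, 2.54], [-1.03, 4.17], [0.13, 1.85], [-2.86, 2.86]. Speed limits (rad/s): [2.39, 2.39, 3.01, 3.01, 3.14, 3.14, 3.14].

INTERFACE

Orientations are given as a unit quaternion [w, x, y, z].
In Python, from bench import env, optics, job gives the robot as it stands.
- The arm moves only by the tool apply_moves, never from a script. Its argument "plan" is a list of rows, each a list of 3 entries, a list of its own where there are three numbers: the opening in per cent of the stroke, from 0 (shut) to 100 (fully open), then the shift along the tool's x, y, z in cm, then the turn, a rotation vector about the tool's x, y, z in rad. A call has exactly 5 rows; each row is the pose to reach, as a shift and turn from the pose commanded when the call began, along the tool's axes at that moment; what a row does not reach only later rows make up. A row lasts 1/10 s, in which the tool goes at most 50 mm and 8.59 degrees, less where a joint would pass 70% of its speed; a pose out of reach is approached as far as the arm can. A call with a gripper value outside its range is refused whole. The fingers move at their own pace and stop on an object; the grip force is fixed at half the most. Time passes only in rows, so rows that repeat a pose let the fingers close, or fill a call up. It gives the time, the measured TCP pose, the force and the opening at its end, in the units of the state.
- env.get_state(): the state, without advancing time (a new reading comes with each control period).
- optics.read_camera(name): name is "scene" or "side" or "wrist"; returns the picture (480x640x3 uint8, red, green, blue); there is no depth.
- optics.camera_info(name): a dict with "vfov" (degrees; the focal length in pixels is half the picture's height over the tangent of half this angle, whatever the lens; pixels are square), "cx", "cy" (the principal point, pixels), "rvec" (rotation vector, rad) and "tvec" (3), from world to camera coordinates, as OpenCV has them. Camera axes: x right, y down, z forward; pixel columns grow to the right and rows downward; lengths in m; the calibration is good to about 2 mm. A picture is of the moment at which its call begins: read the wrist's pose just before it. camera_info takes no time and is no camera call; for the wrist camera it gives the pose at the moment of the call.
- job.job_done(): hands the job in, once; it reports no verdict.
The state is a dict: "clock": time; "q": joint angles; "joint_velocities": joint speeds; "joint_torque": joint torques, N m; "eef_pos": TCP position; "tcp_rot": TCP orientation; "force": force on the tool from outside, world axes, zero at the start; "ft_torque": the same for the moment, N m; "width": finger opening in m.
Only numpy, scipy, OpenCV 4.12 (cv2) and the standard library are available. Lean on these libraries where they do the work, as an engineer would, in place of code of your own. Each camera call takes 0.05 s, during which the arm holds its last target.

## Working session

There is one attempt and no reset: what is moved stays moved. The work goes in short steps, Python scripts to look and compute and a tool call to move; the robot and the scene stay as the last step left them, time stands still between calls to the robot, and variables do not carry over. Pictures are saved under pics/ and viewed, and the job is handed in when it is done.

Besides the shell and the picture viewer there is one more tool, called after "Emit:" by a JSON object that holds its "name" and its "arguments", one argument or row to a line. apply_moves: Moves the arm, as the interface text tells. Its arguments: {"type":"object","properties":{"plan":{"type":"array"}},"required":["plan"]}

```bash
ls; mkdir -p pics; python3 - <<'E'
from bench import env,optics,job
import cv2
s=env.get_state();print({k:s[k] for k in('clock','eef_pos','tcp_rot','width')},env.grasp_offset)
for n in("scene","side","wrist"):
    i=optics.camera_info(n);print(n,i)
    cv2.imwrite(f"pics/{n}0.png",optics.read_camera(n)[:,:,::-1])
E
```

```text
pics
{'clock': 0.0, 'eef_pos': array([ 6.24513099e-01, -5.28094672e-05,  2.21820430e-01]), 'tcp_rot': array([ 7.06549532e-01, -3.71508221e-05,  7.07663589e-01, -3.84404909e-05]), 'width': 0.08756062161784813} 0.0187
scene {'vfov': 53.21029196623536, 'cx': 320.30272646791576, 'cy': 246.4478987364759, 'rvec': array([ 2.10224798, -0.8319871 ,  0.41985917]), 'tvec': array([-0.35466657,  0.24099357,  0.60415484])}
side {'vfov': 56.84814406575514, 'cx': 316.6296513487473, 'cy': 241.79782783643483, 'rvec': array([ 0.4023496 , -2.48946131,  1.52074871]), 'tvec': array([0.47089906, 0.11328978, 0.72984444])}
wrist {'vfov': 68.7184622210507, 'cx': 322.77237164828017, 'cy': 246.67710278502003, 'rvec': array([-2.87302580e+00, -8.89490430e-05,  1.06346151e-03]), 'tvec': array([-0.62406544, -0.03130955,  0.39006737])}
```

View pics/scene0.png

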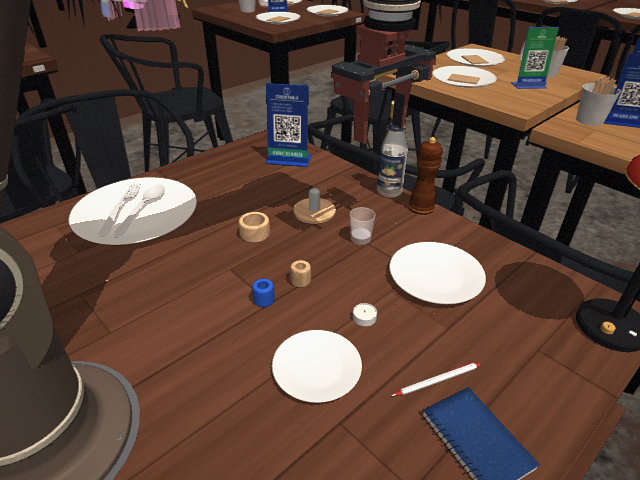

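View pics/side0.png

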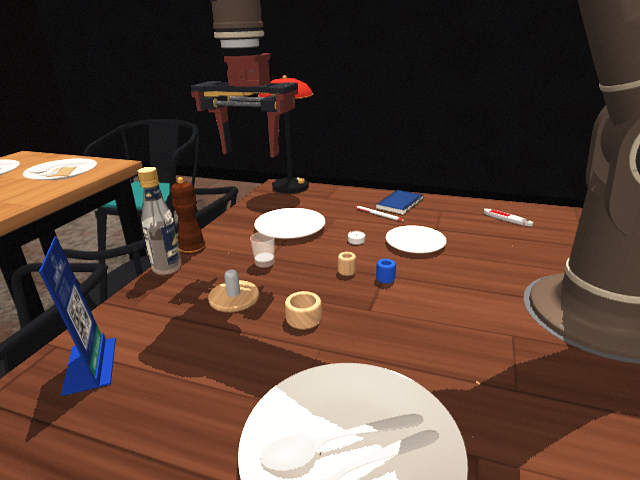

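View pics/wrist0.png

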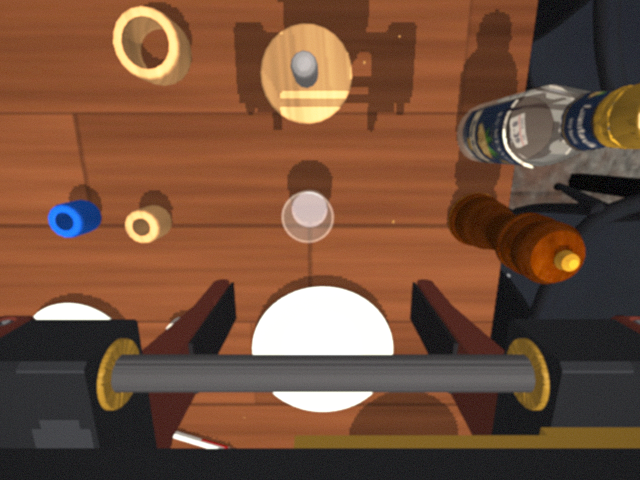

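Candidates. Large ring: scene (255,226), and there is only one. Small ring: pale wood at scene (300,273), or the blue one at (263,292), which I leave alone. Plate: larger empty one at (437,272), smaller at (317,366), and the cutlery plate at (133,210). Stand: (315,210). Next I'll take close crops.

```bash
python3 - <<'E'
import cv2,numpy as np
s=cv2.imread('pics/scene0.png');d=cv2.imread('pics/side0.png');w=cv2.imread('pics/wrist0.png')
a=cv2.resize(s[180:305,235:395],None,fx=5,fy=4.8,interpolation=cv2.INTER_CUBIC)
cv2.imwrite('pics/c1.png',cv2.resize(s[180:300,230:390],(800,600),interpolation=cv2.INTER_CUBIC))
cv2.imwrite('pics/c2.png',cv2.resize(d[220:340,200:360],(800,600),interpolation=cv2.INTER_CUBIC))
E
```

```text
(no output)
```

View pics/c1.png

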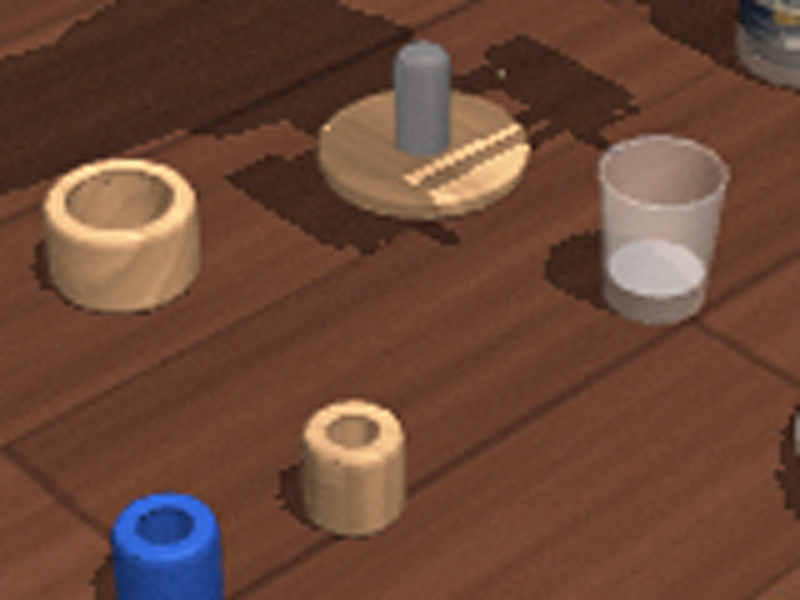

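View pics/c2.png

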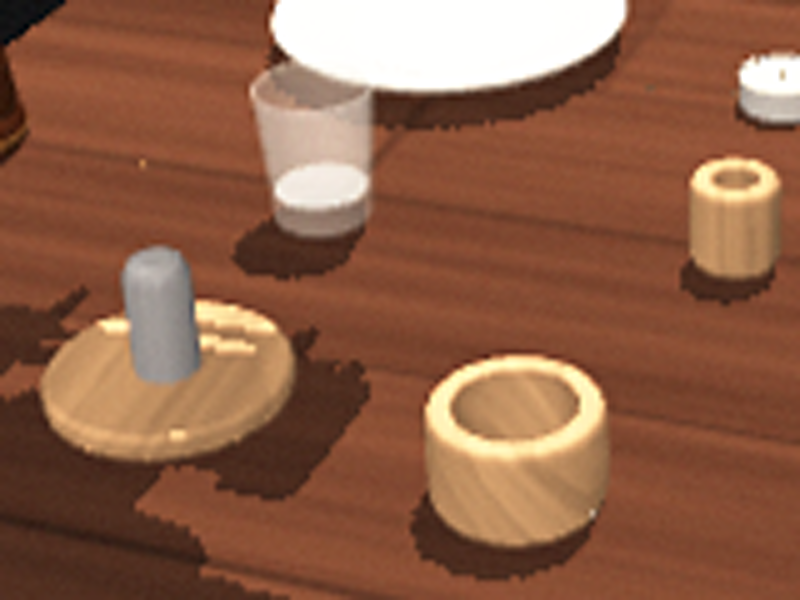

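```bash
cat > h.py <<'E'
import numpy as np,cv2
from bench import env,optics
def KRt(n,i=None):
    i=i or optics.camera_info(n);f=240/np.tan(np.radians(i['vfov'])/2)
    return np.array([[f,0,i['cx']],[0,f,i['cy']],[0,0,1]]),cv2.Rodrigues(np.array(i['rvec']))[0],np.array(i['tvec'])
def ray(n,px,i=None):
    K,R,t=KRt(n,i);d=R.T@np.linalg.inv(K)@np.array([*px,1.]);return -R.T@t,d
def onz(n,px,z,i=None):
    c,d=ray(n,px,i);return c+d*(z-c[2])/d[2]
def tri(obs):
    A=np.zeros((3,3));b=np.zeros(3)
    for n,p in obs:
        c,d=ray(n,p);d=d/np.linalg.norm(d);M=np.eye(3)-np.outer(d,d);A+=M;b+=M@c
    return np.linalg.solve(A,b)
def proj(n,P,i=None):
    K,R,t=KRt(n,i);q=(K@(R@np.atleast_2d(P).T+t[:,None]));return (q[:2]/q[2]).T
E
python3 - <<'E'
from h import *
np.set_printoptions(precision=4,suppress=True)
O={'large':((254,220.2),(303.2,301),(146,44),.036),'small':((300.8,266.4),(347.3,255.8),(143,227),.036),
'foot':((314.8,209.4),(233.6,294),(306,72),.010),'plate':((437,272),(290,223),(323,348),.017)}
for k,(a,b,w,z) in O.items(): print(k,onz('scene',a,z),onz('side',b,z),onz('wrist',w,z),tri([('scene',a),('side',b)]))
E
```

```text
large [0.4623 0.1596 0.036 ] [0.4621 0.1682 0.036 ] [0.4673 0.1641 0.036 ] [0.4645 0.1634 0.0327]
small [ 0.4365 -0.0059  0.036 ] [0.4353 0.0025 0.036 ] [ 0.4421 -0.0018  0.036 ] [ 0.4376 -0.0036  0.0331]
foot [0.6017 0.1368 0.01  ] [0.6021 0.1492 0.01  ] [0.6079 0.1465 0.01  ] [0.6067 0.1423 0.0049]
plate [ 0.6158 -0.1622  0.017 ] [ 0.615  -0.1455  0.017 ] [ 0.6245 -0.1515  0.017 ] [ 0.6213 -0.1589  0.0109]
```

```bash
python3 - <<'E'
from h import *
c,d=ray('wrist',(320,240));print(c,d, env.get_state()['clock'])
for z in(0,.03):print(onz('wrist',(322,246),z))
print(onz('wrist',(73,218),.036),onz('wrist',(307,216),.05))
E
```

```text
[0.62438813 0.0732954  0.38404298] [-0.00841166 -0.24699561 -0.96919893] 0.15
[ 0.62330817 -0.03159647  0.        ]
[ 0.62339254 -0.02340271  0.03      ]
[0.37291581 0.00741237 0.036     ] [0.60901072 0.01203083 0.05      ]
```

Emit:
{"name": "apply_moves", "arguments": {
  "plan": [
    [100, [1.4, 3.3, -3.2], [0, 0, 0]],
    [100, [2.8, 6.6, -6.4], [0, 0, 0]],
    [100, [4.2, 9.8, -9.6], [0, 0, 0]],
    [100, [5.6, 13.1, -12.8], [0, 0, 0]],
    [100, [7, 16.4, -16], [0, 0, 0]]
  ]
}}

```text
clock: 0.65
eef_pos: [0.4635, 0.1649, 0.1521]
tcp_rot: [0.707, 0.0, 0.707, -0.0]
force: [0.3, 0.9, -0.3]
width: 0.0882
```

Emit:
{"name": "apply_moves", "arguments": {
  "plan": [
    [100, [0, 0, 0], [0, 0, 0]],
    [100, [0, 0, 0], [0, 0, 0]],
    [100, [0, 0, 0], [0, 0, 0]],
    [100, [0, 0, 0], [0, 0, 0]],
    [100, [0, 0, 0], [0, 0, 0]]
  ]
}}

```text
clock: 1.15
eef_pos: [0.4658, 0.1631, 0.1528]
tcp_rot: [0.707, 0.001, 0.707, -0.001]
force: [0.5, 0.2, 0.5]
width: 0.0879
```

```bash
python3 - <<'E'
from h import *
np.set_printoptions(precision=4,suppress=True)
s=env.get_state();print(s['clock'],s['eef_pos'],s['tcp_rot'])
i=optics.camera_info('wrist');cv2.imwrite('pics/w1.png',optics.read_camera('wrist')[:,:,::-1])
import json;json.dump({k:np.array(v).tolist() for k,v in i.items()},open('w1.json','w'))
print(proj('wrist',[[.4645,.1634,.036],[.4645,.1634,0]],i))
E
```

```text
1.15 [0.4658 0.1631 0.1528] [ 0.7073  0.0007  0.7069 -0.0007]
[[321.3349 242.3015]
 [321.4425 232.39  ]]
```

View pics/w1.png

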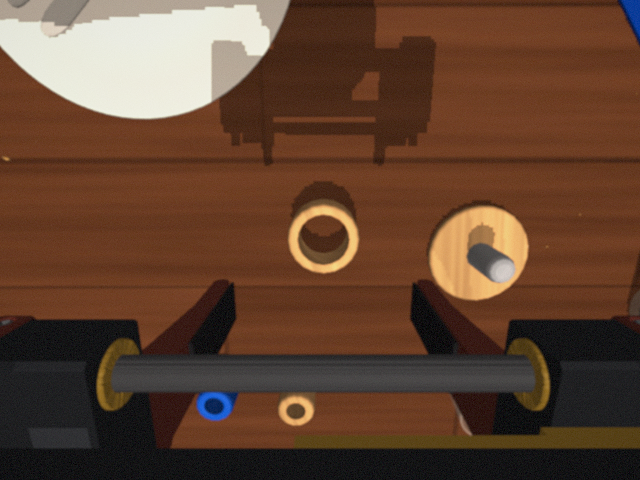

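```bash
python3 - <<'E'
import cv2
w=cv2.imread('pics/w1.png')
cv2.imwrite('pics/c3.png',cv2.resize(w[180:310,280:540],(780,390),interpolation=cv2.INTER_CUBIC))
E
```

```text
(no output)
```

View pics/c3.png

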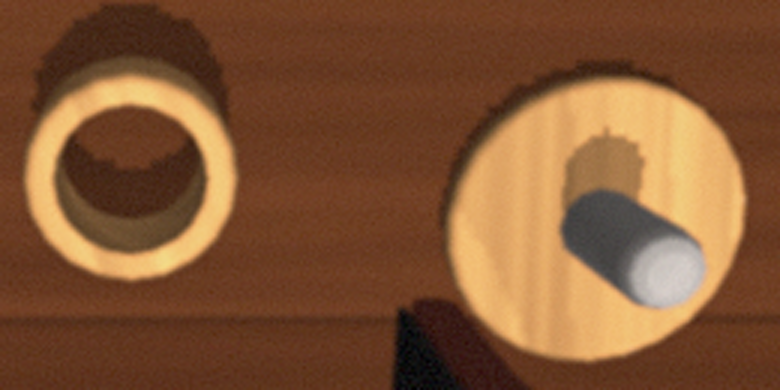

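```bash
python3 - <<'E'
from h import *
import json
np.set_printoptions(precision=4,suppress=True)
i=json.load(open('w1.json'))
p=onz('wrist',(323.7,239),.036,i);print(p)
th=np.linspace(0,6.283,200)
def ext(c,r):
    q=proj('wrist',np.array([[c[0]+r*np.cos(t),c[1]+r*np.sin(t),c[2]] for t in th]),i);return q.min(0),q.max(0)
print(ext(p,.03),ext(p,.022))
f=onz('wrist',(478.8,253),.01,i);print(f,ext(f,.045))
print(onz('wrist',(502.7,270),.055,i))
E
```

```text
[0.4664 0.1662 0.036 ]
(array([287.0514, 202.456 ]), array([360.3439, 273.5764])) (array([296.8279, 212.403 ]), array([350.5664, 264.5395]))
[0.607  0.1462 0.01  ] (array([428.9688, 203.4717]), array([529.0548, 298.9452]))
[0.6064 0.1456 0.055 ]
```

Emit:
{"name": "apply_moves", "arguments": {
  "plan": [
    [100, [4, 0.2, 0.15], [0, 0, 0]],
    [100, [8, 0.2, 0.15], [0, 0, 0]],
    [100, [11, 0.2, 0.15], [0, 0, 0]],
    [100, [13, 0.2, 0.15], [0, 0, 0]],
    [100, [14.2, 0.2, 0.15], [0, 0, 0]]
  ]
}}

```text
clock: 1.7
eef_pos: [0.466, 0.1652, 0.009]
tcp_rot: [0.706, -0.0, 0.708, -0.001]
force: [1.1, 0.3, -0.3]
width: 0.0878
```

Emit:
{"name": "apply_moves", "arguments": {
  "plan": [
    [100, [0, 0, 0], [0, 0, 0]],
    [40, [0, 0, 0], [0, 0, 0]],
    [40, [0, 0, 0], [0, 0, 0]],
    [40, [0, 0, 0], [0, 0, 0]],
    [40, [0, 0, 0], [0, 0, 0]]
  ]
}}

```text
clock: 2.2
eef_pos: [0.467, 0.1662, 0.0114]
tcp_rot: [0.708, 0.0, 0.707, 0.0]
force: [-0.2, -0.1, 0.3]
width: 0.0591
```

Emit:
{"name": "apply_moves", "arguments": {
  "plan": [
    [40, [0, 0, 0], [0, 0, 0]],
    [40, [0, 0, 0], [0, 0, 0]],
    [40, [0, 0, 0], [0, 0, 0]],
    [40, [0, 0, 0], [0, 0, 0]],
    [40, [0, 0, 0], [0, 0, 0]]
  ]
}}

```text
clock: 2.7
eef_pos: [0.467, 0.1662, 0.0114]
tcp_rot: [0.707, 0.0, 0.707, 0.0]
force: [-1.9, -0.1, 5.7]
width: 0.0574
```

Emit:
{"name": "apply_moves", "arguments": {
  "plan": [
    [40, [-3, 0, 0], [0, 0, 0]],
    [40, [-7, 0, 0], [0, 0, 0]],
    [40, [-10, 0, 0], [0, 0, 0]],
    [40, [-10, 0, 0], [0, 0, 0]],
    [40, [-10, 0, 0], [0, 0, 0]]
  ]
}}

```text
clock: 3.2
eef_pos: [0.4667, 0.166, 0.111]
tcp_rot: [0.708, 0.0, 0.707, 0.0]
force: [-0.2, -0.2, -1.0]
width: 0.0574
```

```bash
python3 - <<'E'
from h import *
for n in ('wrist','side','scene'): 
    im=optics.read_camera(n)[:,:,::-1]
    cv2.imwrite(f'pics/{n}2.png',im)
a=cv2.imread('pics/wrist2.png');b=cv2.imread('pics/side2.png')
cv2.imwrite('pics/m2.png',cv2.resize(np.hstack([a[150:450,120:560],cv2.resize(b[100:340,200:440],(300,300))]),(800,324)))
E
```

```text
(no output)
```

View pics/m2.png

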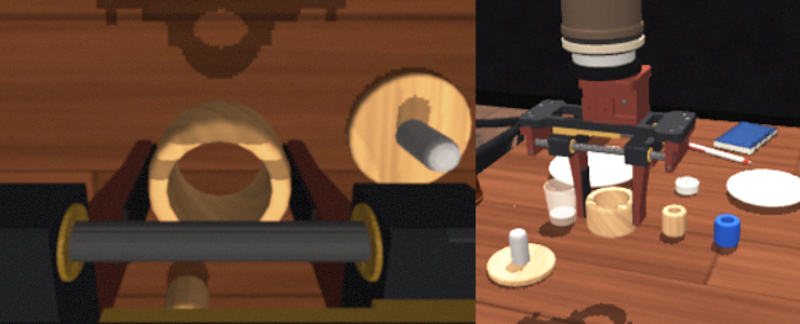

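```bash
python3 - <<'E'
from h import *
np.set_printoptions(precision=2,suppress=True)
s=env.get_state();T=s['eef_pos'];print(T)
im=cv2.imread('pics/wrist2.png')
th=np.linspace(0,6.283,80)
for z,r in((.0246,.03),(.0246,.022),(-.0114,.03)):
    P=np.array([[T[0]+r*np.cos(t),T[1]+r*np.sin(t),T[2]+z] for t in th])
    for p in proj('wrist',P): cv2.circle(im,tuple(int(v) for v in p),1,(0,255,0) if z>0 else (255,0,0),-1)
b=cv2.imread('pics/side2.png')
for z,r in((.0246,.03),(.0246,.022),(-.0114,.03)):
    P=np.array([[T[0]+r*np.cos(t),T[1]+r*np.sin(t),T[2]+z] for t in th])
    for p in proj('side',P): cv2.circle(b,tuple(int(round(v)) for v in p),0,(0,255,0) if z>0 else (255,0,0),-1)
cv2.imwrite('pics/m3.png',np.hstack([cv2.resize(im[200:400,220:420],(400,400)),cv2.resize(b[210:310,260:360],(400,400))]))
E
```

```text
[0.47 0.17 0.11]
```

View pics/m3.png

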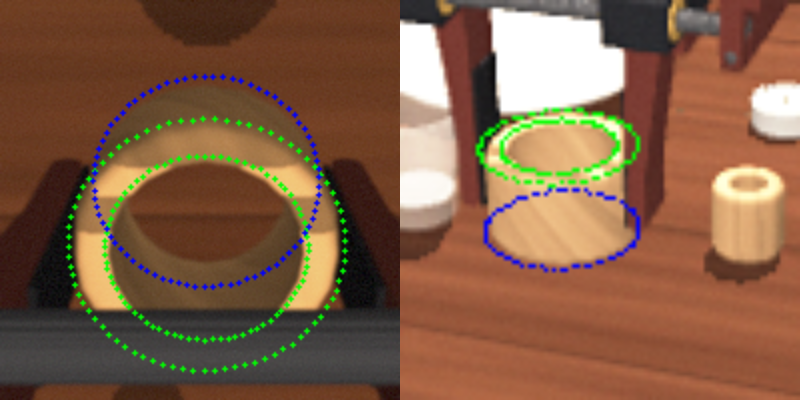

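Emit:
{"name": "apply_moves", "arguments": {
  "plan": [
    [40, [0, -0.7, 4], [0, 0, 0]],
    [40, [0, -1.4, 8], [0, 0, 0]],
    [40, [0, -2, 12], [0, 0, 0]],
    [40, [0, -2, 14], [0, 0, 0]],
    [40, [0, -2, 14], [0, 0, 0]]
  ]
}}

```text
clock: 3.85
eef_pos: [0.6081, 0.145, 0.1085]
tcp_rot: [0.707, 0.0, 0.708, -0.001]
force: [-0.4, -0.2, -0.3]
width: 0.057
```

Emit:
{"name": "apply_moves", "arguments": {
  "plan": [
    [40, [1, 0, 0], [0, 0, 0]],
    [40, [2, 0, 0], [0, 0, 0]],
    [40, [3, 0, 0], [0, 0, 0]],
    [40, [3, 0, 0], [0, 0, 0]],
    [40, [3, 0, 0], [0, 0, 0]]
  ]
}}

```text
clock: 4.35
eef_pos: [0.6059, 0.1461, 0.0803]
tcp_rot: [0.707, -0.0, 0.707, 0.0]
force: [-0.0, -1.4, -0.4]
width: 0.0574
```

```bash
python3 - <<'E'
from h import *
s=env.get_state();print(s['clock'],s['eef_pos'],s['width'])
i=optics.camera_info('wrist')
for n in ('wrist','side','scene'): cv2.imwrite(f'pics/{n}4.png',optics.read_camera(n)[:,:,::-1])
a=cv2.imread('pics/wrist4.png');b=cv2.imread('pics/side4.png');c=cv2.imread('pics/scene4.png')
cv2.imwrite('pics/m4.png',np.hstack([cv2.resize(a[180:360,220:420],(267,240)),cv2.resize(b[210:330,180:300],(240,240)),cv2.resize(c[140:240,260:360],(240,240))]))
for n in('wrist','side','scene'): print(n,proj(n,[.607,.146,.055]))
E
```

```text
4.35 [0.6059128  0.14613524 0.08034135] 0.0573789949691996
wrist [[323.68521609 283.17835045]]
side [[229.13640011 270.76784582]]
scene [[313.68058316 188.29384361]]
```

View pics/m4.png

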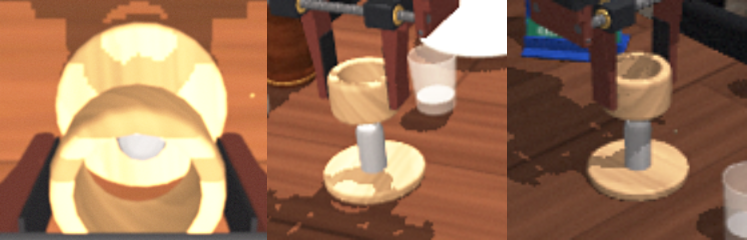

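Emit:
{"name": "apply_moves", "arguments": {
  "plan": [
    [40, [1, 0, 0.1], [0, 0, 0]],
    [40, [2.2, 0, 0.1], [0, 0, 0]],
    [40, [3.6, 0, 0.1], [0, 0, 0]],
    [40, [4.8, 0, 0.1], [0, 0, 0]],
    [40, [5.6, 0, 0.1], [0, 0, 0]]
  ]
}}

```text
clock: 5.0
eef_pos: [0.6066, 0.1458, 0.0226]
tcp_rot: [0.706, -0.0, 0.708, -0.0]
force: [-0.1, -0.7, -0.6]
width: 0.0572
```

Emit:
{"name": "apply_moves", "arguments": {
  "plan": [
    [40, [0, 0, 0], [0, 0, 0]],
    [40, [0.1, 0, 0], [0, 0, 0]],
    [40, [0.2, 0, 0], [0, 0, 0]],
    [40, [0.2, 0, 0], [0, 0, 0]],
    [40, [0.2, 0, 0], [0, 0, 0]]
  ]
}}

```text
clock: 5.5
eef_pos: [0.6078, 0.1461, 0.0231]
tcp_rot: [0.707, 0.0, 0.707, 0.0]
force: [0.2, -0.1, -0.3]
width: 0.0576
```

Emit:
{"name": "apply_moves", "arguments": {
  "plan": [
    [40, [0.1, 0, 0], [0, 0, 0]],
    [40, [0.15, 0, 0], [0, 0, 0]],
    [85, [0.15, 0, 0], [0, 0, 0]],
    [85, [0.15, 0, 0], [0, 0, 0]],
    [85, [0.15, 0, 0], [0, 0, 0]]
  ]
}}

```text
clock: 6.0
eef_pos: [0.6075, 0.146, 0.0211]
tcp_rot: [0.707, -0.0, 0.707, -0.0]
force: [-0.4, 0.4, -0.1]
width: 0.0736
```

Emit:
{"name": "apply_moves", "arguments": {
  "plan": [
    [85, [0, 0, 0], [0, 0, 0]],
    [85, [-2, 0, 0], [0, 0, 0]],
    [85, [-6, 0, 0], [0, 0, 0]],
    [85, [-11, 0, 0], [0, 0, 0]],
    [85, [-13, 0, 0], [0, 0, 0]]
  ]
}}

```text
clock: 6.5
eef_pos: [0.6095, 0.1466, 0.1559]
tcp_rot: [0.709, 0.001, 0.705, 0.001]
force: [0.4, -0.1, 0.7]
width: 0.0746
```

```bash
python3 - <<'E'
from h import *
s=env.get_state();print(s['clock'],s['eef_pos'],s['width'])
for n in ('wrist','side','scene'): cv2.imwrite(f'pics/{n}5.png',optics.read_camera(n)[:,:,::-1])
a=cv2.imread('pics/wrist5.png');b=cv2.imread('pics/side5.png');c=cv2.imread('pics/scene5.png')
cv2.imwrite('pics/m5.png',np.hstack([cv2.resize(a[180:360,220:420],(267,240)),cv2.resize(b[230:330,180:280],(240,240)),cv2.resize(c[150:250,260:360],(240,240))]))
E
```

```text
6.5 [0.60946623 0.14657879 0.15594537] 0.07462481934261553
```

View pics/m5.png

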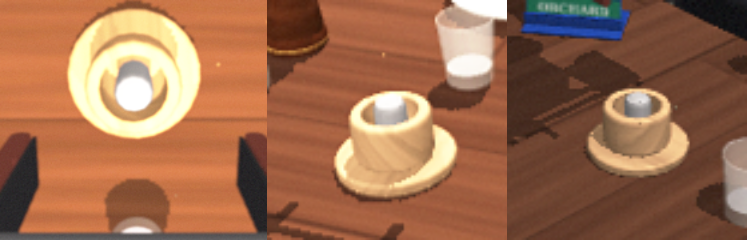

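View pics/wrist5.png

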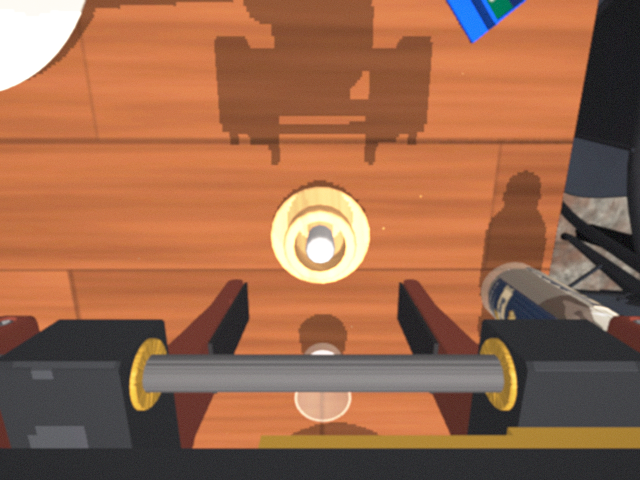

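The large ring is seated: in wrist (320,245) the post is centred in the bore. Next is the small ring.

Emit:
{"name": "apply_moves", "arguments": {
  "plan": [
    [60, [0, -3, -3.4], [0, 0, 0]],
    [60, [0, -6, -6.8], [0, 0, 0]],
    [60, [0, -9, -10.2], [0, 0, 0]],
    [60, [0, -12, -13.6], [0, 0, 0]],
    [60, [0, -14.8, -16.6], [0, 0, 0]]
  ]
}}

```text
clock: 7.15
eef_pos: [0.4386, -0.0034, 0.1496]
tcp_rot: [0.706, -0.0, 0.708, -0.0]
force: [1.0, -1.0, 0.5]
width: 0.0528
```

Emit:
{"name": "apply_moves", "arguments": {
  "plan": [
    [60, [1, 0, 0], [0, 0, 0]],
    [60, [2, 0, 0], [0, 0, 0]],
    [60, [2, 0, 0], [0, 0, 0]],
    [60, [2, 0, 0], [0, 0, 0]],
    [60, [2, 0, 0], [0, 0, 0]]
  ]
}}

```text
clock: 7.65
eef_pos: [0.4421, -0.0012, 0.1309]
tcp_rot: [0.707, -0.0, 0.707, 0.001]
force: [-0.5, 0.1, -0.3]
width: 0.0528
```

```bash
python3 - <<'E'
from h import *
import json
s=env.get_state();print(s['clock'],s['eef_pos'],s['width'])
i=optics.camera_info('wrist');json.dump({k:np.array(v).tolist() for k,v in i.items()},open('w6.json','w'))
im=optics.read_camera('wrist')[:,:,::-1]
cv2.imwrite('pics/w6.png',im)
cv2.imwrite('pics/c6.png',cv2.resize(im[180:310,200:400],(800,520),interpolation=cv2.INTER_CUBIC))
E
```

```text
7.65 [ 0.44205299 -0.00121511  0.13086327] 0.05282396238197762
```

View pics/w6.png

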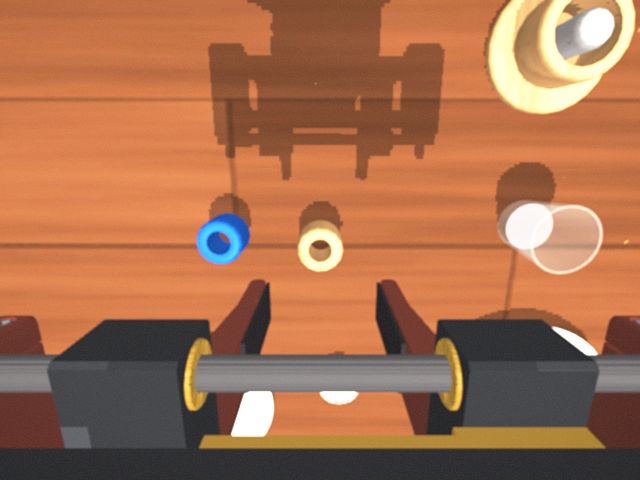

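View pics/c6.png

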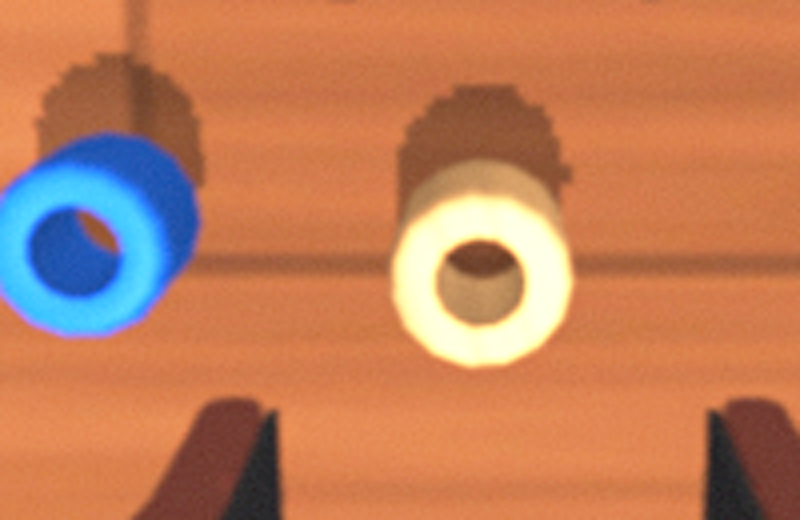

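```bash
python3 - <<'E'
from h import *
import json
i=json.load(open('w6.json'))
print(onz('wrist',(320.3,250.3),.036,i),onz('wrist',(220,242.5),.036,i))
E
```

```text
[ 0.43987992 -0.00142309  0.036     ] [0.364007   0.00461964 0.036     ]
```

Emit:
{"name": "apply_moves", "arguments": {
  "plan": [
    [60, [4, 0, -0.2], [0, 0, 0]],
    [60, [8, 0, -0.2], [0, 0, 0]],
    [60, [10.5, 0, -0.2], [0, 0, 0]],
    [60, [11.6, 0, -0.2], [0, 0, 0]],
    [60, [11.6, 0, -0.2], [0, 0, 0]]
  ]
}}

```text
clock: 8.2
eef_pos: [0.439, -0.0018, 0.0142]
tcp_rot: [0.706, -0.0, 0.708, 0.0]
force: [-0.4, 0.3, -0.9]
width: 0.0525
```

Emit:
{"name": "apply_moves", "arguments": {
  "plan": [
    [60, [0, 0, 0], [0, 0, 0]],
    [15, [0, 0, 0], [0, 0, 0]],
    [15, [0, 0, 0], [0, 0, 0]],
    [15, [0, 0, 0], [0, 0, 0]],
    [15, [0, 0, 0], [0, 0, 0]]
  ]
}}

```text
clock: 8.7
eef_pos: [0.4401, -0.002, 0.0159]
tcp_rot: [0.708, 0.0, 0.707, -0.0]
force: [-0.9, 0.0, 7.2]
width: 0.0319
```

Emit:
{"name": "apply_moves", "arguments": {
  "plan": [
    [15, [0, 0, 0], [0, 0, 0]],
    [15, [0, 0, 0], [0, 0, 0]],
    [15, [0, 0, 0], [0, 0, 0]],
    [15, [0, 0, 0], [0, 0, 0]],
    [15, [0, 0, 0], [0, 0, 0]]
  ]
}}

```text
clock: 9.2
eef_pos: [0.4401, -0.002, 0.016]
tcp_rot: [0.708, 0.0, 0.707, 0.0]
force: [-0.9, 0.5, 7.1]
width: 0.032
```

Emit:
{"name": "apply_moves", "arguments": {
  "plan": [
    [15, [-3, 0, 0], [0, 0, 0]],
    [15, [-7, 0, 0], [0, 0, 0]],
    [15, [-11, 0, 0], [0, 0, 0]],
    [15, [-14, 0, 0], [0, 0, 0]],
    [15, [-14, 0, 0], [0, 0, 0]]
  ]
}}

```text
clock: 9.7
eef_pos: [0.4419, -0.0019, 0.1592]
tcp_rot: [0.71, 0.0, 0.704, 0.0]
force: [0.5, 0.3, -0.2]
width: 0.0322
```

```bash
python3 - <<'E'
from h import *
print('mill base',onz('scene',(424,208),0),onz('side',(190,245),0)); print('bottle',onz('scene',(390,192),0),onz('side',(165,267),0))
print('milltop tri',tri([('scene',(432,141)),('side',(182,181))]))
a=optics.read_camera('wrist')[:,:,::-1];b=optics.read_camera('side')[:,:,::-1]
cv2.imwrite('pics/m7.png',np.hstack([cv2.resize(a,(400,300)),cv2.resize(b,(400,300))]))
E
```

```text
mill base [ 0.78866597 -0.00747915  0.        ] [ 7.99213120e-01 -9.31626192e-03  5.55111512e-17]
bottle [0.7858002  0.08516831 0.        ] [0.79250933 0.08959839 0.        ]
milltop tri [ 0.78612363 -0.00163703  0.15337707]
```

View pics/m7.png

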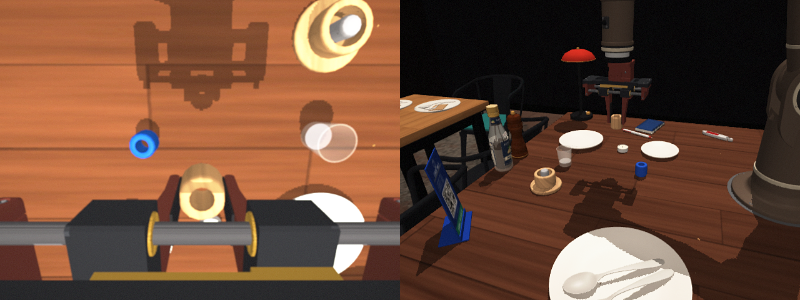

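The ring is held upright, the blue one is untouched, and the mill is well clear. Now to a point above the plate.

Emit:
{"name": "apply_moves", "arguments": {
  "plan": [
    [15, [0, -3, 3.7], [0, 0, 0]],
    [15, [0, -6, 7.4], [0, 0, 0]],
    [15, [0, -9, 11.1], [0, 0, 0]],
    [15, [0, -12, 14.8], [0, 0, 0]],
    [15, [0, -15, 18.4], [0, 0, 0]]
  ]
}}

```text
clock: 10.3
eef_pos: [0.6239, -0.1531, 0.1528]
tcp_rot: [0.706, 0.0, 0.708, 0.0]
force: [1.0, 0.3, 0.1]
width: 0.0319
```

Emit:
{"name": "apply_moves", "arguments": {
  "plan": [
    [15, [0, 0, 0], [0, 0, 0]],
    [15, [0, 0, 0], [0, 0, 0]],
    [15, [0, 0, 0], [0, 0, 0]],
    [15, [0, 0, 0], [0, 0, 0]],
    [15, [0, 0, 0], [0, 0, 0]]
  ]
}}

```text
clock: 10.8
eef_pos: [0.6231, -0.151, 0.1554]
tcp_rot: [0.707, -0.0, 0.707, 0.001]
force: [0.2, -0.5, -0.8]
width: 0.0316
```

```bash
python3 - <<'E'
from h import *
import json
s=env.get_state();print(s['clock'],s['eef_pos'],s['width'])
i=optics.camera_info('wrist');json.dump({k:np.array(v).tolist() for k,v in i.items()},open('w8.json','w'))
for n in('wrist','side','scene'):cv2.imwrite(f'pics/{n}8.png',optics.read_camera(n)[:,:,::-1])
E
```

```text
10.8 [ 0.62306052 -0.15103858  0.15539612] 0.03164524251209903
```

View pics/wrist8.png

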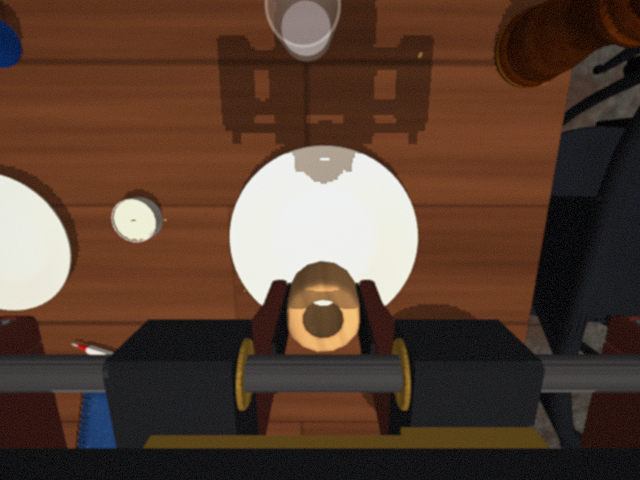

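View pics/scene8.png

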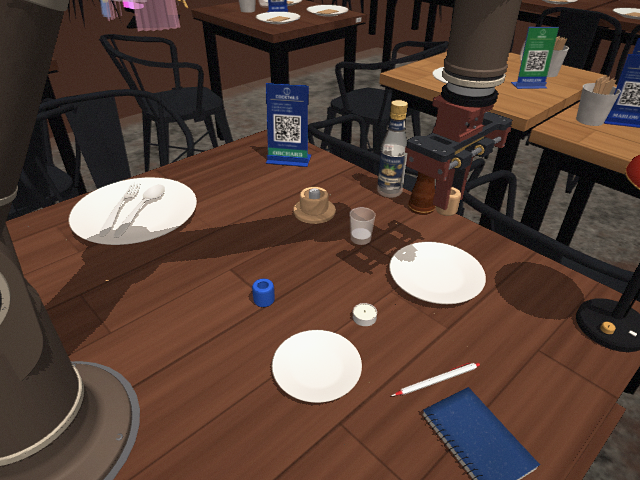

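```bash
python3 - <<'E'
from h import *
import json
from scipy.optimize import least_squares
np.set_printoptions(precision=4,suppress=True)
th=np.linspace(0,6.2832,400)
def E(n,i,c):
    q=proj(n,np.c_[c[0]+.083*np.cos(th),c[1]+.083*np.sin(th),0*th+.017],i);return q.min(0),q.max(0)
i=json.load(open('w8.json'))
def r(c):
    a,b=E('wrist',i,c);return [a[0]-230,b[0]-418,a[1]-146]
s=least_squares(r,[.62,-.15]);print(s.x,s.fun)
def r2(c):
    a,b=E('scene',None,c);return [a[0]-389,b[0]-486,a[1]-242.5,b[1]-304.5]
s=least_squares(r2,[.62,-.15]);print(s.x,s.fun)
E
```

```text
[ 0.624  -0.1574] [ 0.0309 -0.031  -0.0039]
[ 0.6175 -0.1605] [ 0.2145 -0.2089  0.018   0.0313]
```

Emit:
{"name": "apply_moves", "arguments": {
  "plan": [
    [15, [4, -0.5, 0.1], [0, 0, 0]],
    [15, [8, -0.5, 0.1], [0, 0, 0]],
    [15, [11, -0.5, 0.1], [0, 0, 0]],
    [15, [12.5, -0.5, 0.1], [0, 0, 0]],
    [15, [12.5, -0.5, 0.1], [0, 0, 0]]
  ]
}}

```text
clock: 11.45
eef_pos: [0.6232, -0.1566, 0.0283]
tcp_rot: [0.706, 0.0, 0.708, 0.0]
force: [-0.3, 0.3, -0.3]
width: 0.032
```

```bash
python3 - <<'E'
from h import *
a=optics.read_camera('side')[:,:,::-1]
b=optics.read_camera('scene')[:,:,::-1]
cv2.imwrite('pics/m9.png',np.hstack([cv2.resize(a[150:250,230:350],(400,333),interpolation=2),cv2.resize(b[210:310,380:500],(400,333),interpolation=2)]))
E
```

```text
(no output)
```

View pics/m9.png

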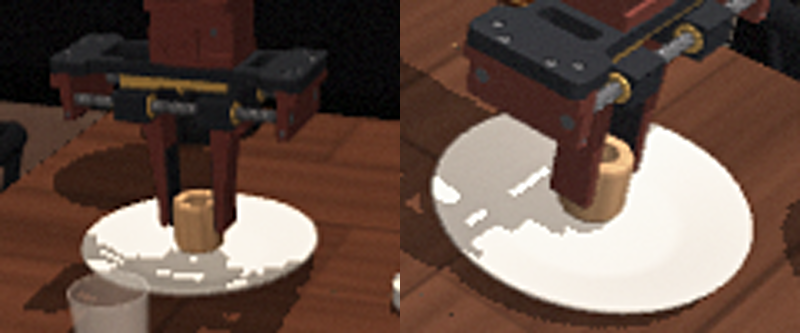

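Emit:
{"name": "apply_moves", "arguments": {
  "plan": [
    [15, [0.1, 0, 0], [0, 0, 0]],
    [15, [0.2, 0, 0], [0, 0, 0]],
    [15, [0.3, 0, 0], [0, 0, 0]],
    [15, [0.3, 0, 0], [0, 0, 0]],
    [15, [0.3, 0, 0], [0, 0, 0]]
  ]
}}

```text
clock: 12.05
eef_pos: [0.6246, -0.157, 0.0274]
tcp_rot: [0.707, -0.0, 0.707, -0.0]
force: [-0.2, 0.4, -0.1]
width: 0.0321
```

Emit:
{"name": "apply_moves", "arguments": {
  "plan": [
    [15, [0.1, 0, 0], [0, 0, 0]],
    [15, [0.2, 0, 0], [0, 0, 0]],
    [15, [0.2, 0, 0], [0, 0, 0]],
    [15, [0.2, 0, 0], [0, 0, 0]],
    [15, [0.2, 0, 0], [0, 0, 0]]
  ]
}}

```text
clock: 12.55
eef_pos: [0.6245, -0.157, 0.0251]
tcp_rot: [0.707, 0.0, 0.707, 0.0]
force: [0.3, -0.3, -1.2]
width: 0.0315
```

Within about 1 mm of the plate. One more small step down, then release with a narrow opening.

Emit:
{"name": "apply_moves", "arguments": {
  "plan": [
    [15, [0.1, 0, 0], [0, 0, 0]],
    [15, [0.1, 0, 0], [0, 0, 0]],
    [58, [0.1, 0, 0], [0, 0, 0]],
    [58, [0.1, 0, 0], [0, 0, 0]],
    [58, [0.1, 0, 0], [0, 0, 0]]
  ]
}}

```text
clock: 13.05
eef_pos: [0.6245, -0.157, 0.0242]
tcp_rot: [0.707, -0.0, 0.707, 0.0]
force: [-0.1, -0.1, 0.5]
width: 0.0503
```

Emit:
{"name": "apply_moves", "arguments": {
  "plan": [
    [58, [0, 0, 0], [0, 0, 0]],
    [58, [-2, 0, 0], [0, 0, 0]],
    [58, [-5, 0, 0], [0, 0, 0]],
    [58, [-9, 0, 0], [0, 0, 0]],
    [58, [-13, 0, 0], [0, 0, 0]]
  ]
}}

```text
clock: 13.55
eef_pos: [0.624, -0.1569, 0.1552]
tcp_rot: [0.707, 0.0, 0.707, 0.0]
force: [0.0, -0.2, 0.6]
width: 0.051
```

Emit:
{"name": "apply_moves", "arguments": {
  "plan": [
    [58, [-1, 0, 0], [0, 0, 0]],
    [58, [-1, 0, 0], [0, 0, 0]],
    [58, [-1, 0, 0], [0, 0, 0]],
    [58, [-1, 0, 0], [0, 0, 0]],
    [58, [-1, 0, 0], [0, 0, 0]]
  ]
}}

```text
clock: 14.05
eef_pos: [0.6237, -0.1568, 0.1623]
tcp_rot: [0.706, 0.0, 0.708, 0.0]
force: [0.5, -0.4, 0.2]
width: 0.0509
```

```bash
python3 - <<'E'
from h import *
s=env.get_state();print(s['clock'],s['eef_pos'],s['force'])
for n in('wrist','side','scene'):cv2.imwrite(f'pics/{n}10.png',optics.read_camera(n)[:,:,::-1])
w,a,b=[cv2.imread(f'pics/{n}10.png') for n in('wrist','side','scene')]
cv2.imwrite('pics/m10.png',np.vstack([np.hstack([cv2.resize(a[180:280,230:350],(400,300),interpolation=2),cv2.resize(b[220:310,380:500],(400,300),interpolation=2)]),
np.hstack([cv2.resize(w[120:360,160:480],(400,300)),cv2.resize(a[240:330,190:310],(400,300),interpolation=2)])]))
E
```

```text
14.05 [ 0.62367308 -0.15680363  0.16233832] [ 0.49515532 -0.41412746  0.18237001]
```

View pics/m10.png

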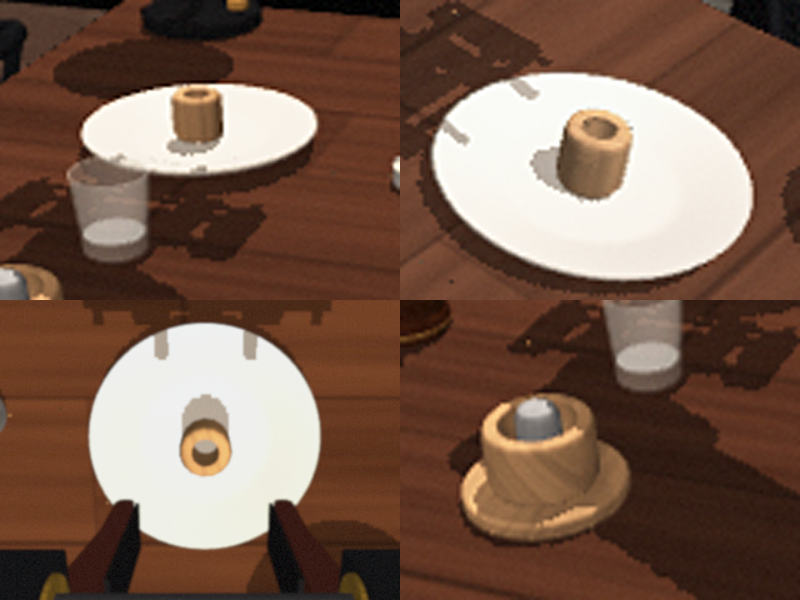

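```bash
python3 -c "
from bench import job;print(job.job_done())"
```

```text
the job is handed in; nothing more can be done
None
```

The job is handed in at about 14 s, with both rings sorted. The large ring is over the post and flat on the stand's foot. The small pale ring stands upright in the middle of the larger empty plate.

- **Last checks:** the final pictures show the post in the large ring's bore, the small ring centred on the plate by eye, and the gripper well clear of everything. The blue ring was not touched.
- **Disagreements:** the scene and side cameras differed by 8 to 17 mm on the first position measurements. I used close wrist-camera views instead, which agreed with themselves to within about 2 mm on the stand. Gripper openings on the rings also read 3 to 4 mm under their stated diameters. Neither caused trouble.

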